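# Lay out stripped bicycle parts in their holders

### The arm

A 6-joint arm with a two-finger parallel gripper is mounted at the origin on the work surface. World frame = base frame: x ahead of the robot, y to its left, z up, the work surface at z = 0. Lengths are in m, angles in rad, forces in N, time in s.
With the tool pointing down it reaches from about 0.35 to 0.775 m from the base axis. Payload 7.3 kg.
Tool frame: the origin (TCP) lies between the finger pads; the fingertips stand 8 mm ahead of it and the grasp point (between the pads) lies 11 mm behind it (robot.nose_length is the distance from the TCP to the fingertips, in m); z points along the fingers, y is the line along which they close (so a half turn about z gives the same grasp; the last joint's range is limited). The gripper opens to 92 mm and grips with 3 to 60 N. Pads are 19 mm wide; open, the fingers measure 130 mm over their backs; the gripper's body (75 mm by 190 mm) begins 47 mm behind the grasp point.
Start: joints at [1.035, 0.342, 1.524, -0, 1.275, -0.146], TCP at [0.199, 0.486, 0.235] pointing down, gripper open.
Joint ranges: [-2.53, 2.53], [-0.77, 2.02], [0.04, 2.7], [-1, 4.14], [0.28, 2.66], [-3.11, 3.11]. Speed limits (rad/s): [2.57, 2.57, 3.14, 3.14, 3.14, 3.14].

### API

Orientations are given as [roll, pitch, yaw] about the fixed x, y, z axes, in that order (R = Rz(yaw) Ry(pitch) Rx(roll)).
In Python, from cell import robot gives the robot as it stands. The module is installed in compiled form; this text tells all that it offers.
- The arm moves only by the shell command python3 -m jog 'ROWS' [FORCE]. ROWS is JSON, a list that holds one entry, the list of rows, each a list of 5 numbers: the gripper's target within -1 to 1 (fully open at 1, half-way at 0, shut at -1), then the shift along the tool's x, y, z in m, then the turn about the tool's z in rad. A call has 1 to 5 rows; each row is the pose to reach, as a shift and turn from the pose commanded when the call began, along the tool's axes at that moment; what a row does not reach only later rows make up. A row lasts 1/12 s, in which the tool goes at most 41.7 mm and 7.16 degrees, less where a joint would pass 70% of its speed; a pose out of reach is approached as far as the arm can. A call with a gripper value outside its range is refused whole. The fingers move at their own pace and stop on an object; FORCE is the grip in N (left out, the last holds). Time passes only in rows, so rows that repeat a pose let the fingers close. It gives the time, the measured TCP pose, the force, the opening and the grip force at its end, in the units of the state.
- robot.observe(): the state, without advancing time (a new reading comes with each control period).
- robot.read_camera(name): name is "scene" or "top"; returns the picture (384x512x3 uint8, red, green, blue); there is no depth.
- robot.camera_model(name): a dict with "camera_matrix" (3x3 intrinsics, pixels), "position" and "attitude" of the camera in the world. Camera axes: x right, y down, z forward; pixel columns grow to the right and rows downward; lengths in m; the calibration is good to about 2 mm. A picture is of the moment at which its call begins. camera_model takes no time and is no camera call.
- robot.hand_in(): hands the job in; it is judged then, once.
The state is a dict: "time": time; "qpos": joint angles; "qvel": joint speeds; "joint_efforts": joint torques, N m; "tool_pos": TCP position; "tool_rot": TCP orientation; "contact_force": force on the tool from outside, world axes, zero at the start; "torque": the same for the moment, N m; "opening": finger opening in m; "grip_force": force on a finger pad.
Only numpy, scipy, OpenCV 4.12 (cv2) and the standard library are available. Lean on these libraries where they do the work, as an engineer would, in place of code of your own. Each camera call takes 0.05 s, during which the arm holds its last target. There are 200 camera calls.

### The job

Put the parts from the stripped bike into the grey holders that fit them, flat down in the wells: the stem, the brake caliper, the freehub body and the headset cup. Once the cup is in its holder it also gets its dust cap, laid flat and centred on top of it. Leave the oil bottle standing where it is.

Things in the scene. Friction and masses are not known exactly. Their poses are not given: they have to be found in the camera images.
- stem: Handlebar stem, bare aluminium, lying flat: 100 mm long, 34 mm high, a round upright clamp (34 mm diameter) at its -x end, a sideways clamp barrel (34 mm diameter, 36 mm wide) at its +x end, and between them a bar 30 mm wide in y, 26 mm high (from 4 to 30 mm up), clear of the clamps over the middle 32 mm of its length. x along the length. Stands loose on the mat at the start. Origin: centre of the underside; z up.
- caliper: Brake caliper, dark steel-grey block 62 mm long (x), 34 mm wide (y), 34 mm high, with a narrow slot and two bright bolt heads on top. Stands loose on the mat at the start. Origin: centre of the underside; z up.
- cup: Headset cup, bright steel ring: 58 mm outside diameter, 36 mm bore, 28 mm high. Stands loose on the mat at the start. Origin: centre of the underside; z up.
- freehub: Freehub body, steel cylinder with splines: 34 mm diameter, 40 mm high, dark bearing face on top. Stands loose on the mat at the start. Origin: centre of the underside; z up.
- cap: Dust cap of the headset cup, aluminium: a flat flange 54 mm in diameter and 6 mm thick, flange down, with a neck 28 mm in diameter on it that reaches 22 mm above the underside. It does not go into any holder but on top of the cup, flange down; it has no spigot, it simply rests on the cup's flat upper face. Stands loose on the mat at the start. Origin: centre of the underside; z up.
- stem_tray: Fixed grey plastic holder plate with a thin dark liner on the floor of its well, 10 mm thick, lying on the mat; its well is 6 mm deep, so the well floor is 4 mm above the plate's underside and the surrounding rim is 10 mm above it. Plate 130 mm (x) by 70 mm (y), with one long rectangular well 117 by 57 mm, for the stem. Origin: centre of the underside; z up.
- caliper_tray: Fixed grey plastic holder plate with a thin dark liner on the floor of its well, 10 mm thick, lying on the mat; its well is 6 mm deep, so the well floor is 4 mm above the plate's underside and the surrounding rim is 10 mm above it. Plate 92 mm (x) by 64 mm (y), with one shorter rectangular well 79 by 51 mm, for the caliper. Origin: centre of the underside; z up.
- cup_tray: Fixed grey plastic holder plate with a thin dark liner on the floor of its well, 10 mm thick, lying on the mat; its well is 6 mm deep, so the well floor is 4 mm above the plate's underside and the surrounding rim is 10 mm above it. Plate 88 mm square with one large round well 75 mm in diameter, for the headset cup. Origin: centre of the underside; z up.
- freehub_tray: Fixed grey plastic holder plate with a thin dark liner on the floor of its well, 10 mm thick, lying on the mat; its well is 6 mm deep, so the well floor is 4 mm above the plate's underside and the surrounding rim is 10 mm above it. Plate 64 mm square with one small round well 51 mm in diameter, for the freehub body. Origin: centre of the underside; z up.
- oil: Small white oil bottle with black cap, 36 mm in diameter, 85 mm high, standing loose among the holders; not to be moved. Origin: centre of the underside. All things and holders stand on a fixed rubber mat whose top is 3 mm above the work surface. Also loose on the mat among the holders, not listed: a black tape roll (52 mm diameter, 18 mm high) and a small jar (40 mm diameter, 36 mm high); the rest of the clutter lies further out.

How it is judged:
By the outcome, as a careful person would: the job done as asked, in the order asked, and still so for the second after the job is handed in, with the robot touching nothing.
It also fails if it takes over 128 s, if anything falls off the work surface, if the arm or the gripper's body presses on something with over 40 N, if the wrist force passes 120 N, or if a joint passes its speed limit or range.

## Working session

There is one attempt and no reset: what is moved stays moved. The work goes in short steps, Python scripts to look and compute and a shell command to move; the robot and the scene stay as the last step left them, time stands still between calls to the robot, and variables do not carry over. Pictures are saved under pics/ and viewed, at most 14 in all, crops included, and the job is handed in when it is done.

```bash
mkdir -p pics; python3 - <<'E'
from cell import robot
import cv2,json
for n in("top","scene"):
    cv2.imwrite(f"pics/{n}0.png",robot.read_camera(n)[:,:,::-1])
    m=robot.camera_model(n);print(n,m)
print(robot.observe())
E
```

```text
top {'camera_matrix': array([[424.35081618,   0.        , 253.31566511],
       [  0.        , 424.35081618, 191.52515984],
       [  0.        ,   0.        ,   1.        ]]), 'position': array([0.33664033, 0.00684831, 1.19151699]), 'attitude': array([-2.96794406e+00, -2.52332679e-03, -1.54378625e+00])}
scene {'camera_matrix': array([[376.28910537,   0.        , 256.95878801],
       [  0.        , 376.28910537, 194.85290541],
       [  0.        ,   0.        ,   1.        ]]), 'position': array([ 1.10725518, -0.44999306,  0.57135895]), 'attitude': array([-2.19605468,  0.00912458,  0.93082973])}
{'time': 0.1, 'qpos': array([ 1.03498318e+00,  3.42632207e-01,  1.52488684e+00, -5.31534638e-05,
        1.27537384e+00, -1.46021089e-01]), 'qvel': array([ 0.0004869 , -0.00099979, -0.00251386, -0.00071838,  0.00087603,
        0.00066315]), 'joint_efforts': array([ 2.12229810e-03, -4.32004845e+01, -2.44694763e+01,  7.20178569e-02,
        5.26496745e-02, -3.35208085e-05]), 'tool_pos': array([0.1993315 , 0.48532923, 0.23413735]), 'tool_rot': array([-3.14029886e+00, -1.38897911e-04,  2.75181602e+00]), 'contact_force': array([-0.2018181 , -0.55760924, -0.20458823]), 'torque': array([ 0.01782047, -0.00144119, -0.02572268]), 'grip_force': 0.0, 'opening': 0.09191741822980062}
```

View pics/top0.png

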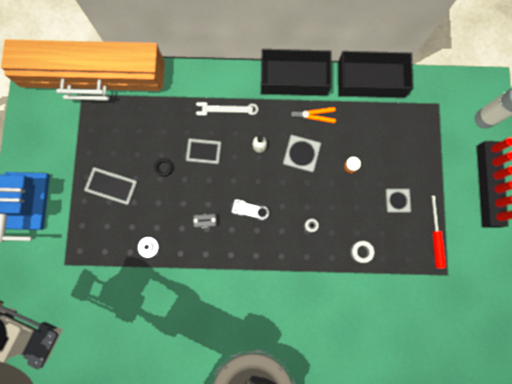

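View pics/scene0.png

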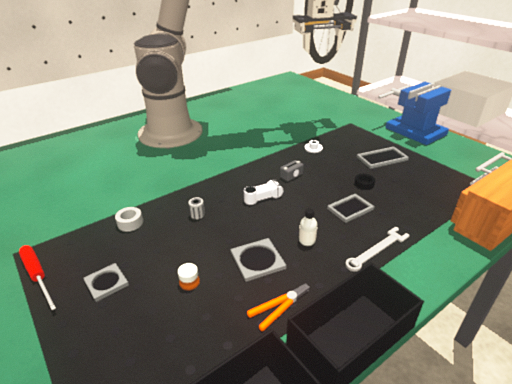

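Both views show everything clearly. In the top view (up = +x, left = +y): stem (250,210), caliper (205,220), freehub (311,226), cup (362,252), cap (148,247). Trays: stem (110,185), caliper (203,151), cup (302,153), freehub (398,201). Oil bottle is at (260,144). I'll segment them for precise positions.

```bash
cat > h.py <<'E'
from cell import robot
import numpy as np, cv2
from scipy.spatial.transform import Rotation as Ro
def ray(n,uv,z):
    m=robot.camera_model(n);R=Ro.from_euler('xyz',m["attitude"]).as_matrix()
    d=R@np.linalg.inv(m["camera_matrix"])@np.r_[uv,1.]
    p=m["position"];return p+d*(z-p[2])/d[2]
def proj(n,P):
    m=robot.camera_model(n);R=Ro.from_euler('xyz',m["attitude"]).as_matrix()
    q=m["camera_matrix"]@(R.T@(np.asarray(P)-m["position"]));return q[:2]/q[2]
def blobs(img,roi,thr=75):
    x0,y0,x1,y1=roi;g=cv2.cvtColor(img,cv2.COLOR_RGB2GRAY)[y0:y1,x0:x1]
    g=cv2.resize(g,None,fx=4,fy=4,interpolation=cv2.INTER_CUBIC)
    c,_=cv2.findContours((g>thr).astype('uint8'),cv2.RETR_EXTERNAL,cv2.CHAIN_APPROX_NONE)
    c=max(c,key=cv2.contourArea);f=lambda p:(np.asarray(p)+.5)/4-.5+[x0,y0]
    return f(c.reshape(-1,2))
def measure(n,img,roi,z,thr=75):
    "footprint rectangle of the blob outline back-projected on the plane z"
    P=np.array([ray(n,p,z)[:2] for p in blobs(img,roi,thr)])*1000
    (c,s,a)=cv2.minAreaRect(P.astype('float32'));
    if s[0]<s[1]: s=s[::-1];a+=90
    return np.round(c,1),np.round(s,1),round((a+90)%180-90,1)
E
python3 - <<'E'
from h import *
i=robot.read_camera("top")
for k,r,z in[("stem",(225,192,275,226),.033),("caliper",(188,208,222,234),.037),("freehub",(300,214,322,238),.043),("cup",(345,236,380,268),.031),("cap",(134,232,163,262),.009),
 ("stem_tray",(80,162,142,208),.013),("caliper_tray",(182,133,225,167),.013),("cup_tray",(278,130,328,176),.013),("freehub_tray",(382,184,415,216),.013),("oil",(248,132,272,158),.06)]:
    print(k,*[measure("top",i,r,z,t) for t in(75,100)])
big=cv2.resize(i[125:275,75:275],None,fx=4,fy=4,interpolation=cv2.INTER_CUBIC)
cv2.imwrite("pics/c1.png",big[:,:,::-1])
E
```

```text
stem (array([489.1,  18.9]), array([111.7,  47.4]), 76.6) (array([489.3,  16.8]), array([105.6,  44.9]), 77.5)
caliper (array([451. , 141.9]), array([66.3, 51.8]), 89.9) (array([454.6, 141.8]), array([63.5, 40.4]), -88.4)
freehub (array([ 450.5, -149.4]), array([44.5, 41.8]), -78.6) (array([ 450.7, -149.8]), array([40.9, 39.4]), -88.4)
cup (array([ 383.4, -290.1]), array([69.5, 64.3]), -79.2) (array([ 383.8, -290.6]), array([65.5, 61.8]), -88.5)
cap (array([381.2, 297.7]), array([62.9, 62.7]), -86.3) (array([380.9, 297.1]), array([61.7, 60.4]), -88.4)Traceback (most recent call last):
  File "<stdin>", line 5, in <module>
  File "h.py", line 19, in measure
    P=np.array([ray(n,p,z)[:2] for p in blobs(img,roi,thr)])*1000
                ~~~^^^^^^^
  File "h.py", line 5, in ray
    m=robot.camera_model(n);R=Ro.from_euler('xyz',m["attitude"]).as_matrix()
ValueError: time passes only in moves, steps and waits
```

```bash
python3 - <<'E'
s=open('h.py').read()
s=s.replace("def ray","M={n:robot.camera_model(n) for n in('top','scene')}\ndef ray",1).replace("m=robot.camera_model(n)","m=M[n]")
s+='''
def hull(n,pts,x,y,a,z0):
    c,s=np.cos(a),np.sin(a)
    P=[proj(n,[x+c*p[0]-s*p[1],y+s*p[0]+c*p[1],z0+p[2]]) for p in pts]
    return cv2.convexHull(np.array(P,'float32')).reshape(-1,2)
def box(l,w,h): return [(i*l/2,j*w/2,k*h) for i in(-1,1) for j in(-1,1) for k in(0,1)]
def cyl(d,h,x0=0): t=np.linspace(0,2*np.pi,40); return [(x0+d/2*np.cos(q),d/2*np.sin(q),k*h) for q in t for k in(0,1)]
barrel=[(.033+.017*np.cos(q),j*.018,.017+.017*np.sin(q)) for q in np.linspace(0,6.283,40) for j in(-1,1)]
SH=dict(stem=cyl(.034,.034,-.033)+barrel,caliper=box(.062,.034,.034),freehub=cyl(.034,.04),cup=cyl(.058,.028),cap=cyl(.054,.006)+cyl(.028,.022),
 stem_tray=box(.13,.07,.01),caliper_tray=box(.092,.064,.01),cup_tray=box(.088,.088,.01),freehub_tray=box(.064,.064,.01),oil=cyl(.036,.085))
def fit(n,k,img,roi,thr=85,z0=.003):
    "pose x,y (mm), yaw (deg) whose projected silhouette matches the blob outline"
    from scipy.optimize import minimize
    o=blobs(img,roi,thr);h=cv2.convexHull(o.astype('float32'))
    c0=ray(n,o.mean(0),z0+.01)[:2]; best=None
    def cost(v):
        g=hull(n,SH[k],v[0]*.01+c0[0],v[1]*.01+c0[1],v[2]*.2,z0)
        f=lambda a:(a*16).astype(int)
        A,B=[cv2.fillConvexPoly(np.zeros((8*(roi[3]-roi[1]+20),8*(roi[2]-roi[0]+20)),'uint8'),((q.reshape(-1,2)-[roi[0]-10,roi[1]-10])*8).round().astype(int),1) for q in(g,h)]
        return (A^B).sum()/64
    for a in ([0] if 'cyl' in k or k in('freehub','cup','cap','oil') else np.radians([-60,-30,0,30,60,90])):
        r=minimize(cost,[0,0,a/.2],method='Nelder-Mead',options=dict(initial_simplex=[[0,0,a/.2],[.7,0,a/.2],[0,.7,a/.2],[0,0,a/.2+.7]]))
        if best is None or r.fun<best.fun:best=r
    v=best.x
    return np.round([1e3*(c0[0]+.01*v[0]),1e3*(c0[1]+.01*v[1]),np.degrees(v[2]*.2)],1),round(best.fun,1)
'''
open('h.py','w').write(s)
E
python3 - <<'E'
from h import *
i=robot.read_camera("top")
for k,r in[("stem",(225,192,275,226)),("caliper",(188,208,222,234)),("freehub",(300,214,322,238)),("cup",(345,236,380,268)),("cap",(134,232,163,262)),
 ("stem_tray",(80,162,142,208)),("caliper_tray",(182,133,225,167)),("cup_tray",(278,130,328,176)),("freehub_tray",(382,184,415,216)),("oil",(248,132,272,158))]:
    print(k,*fit("top",k,i,r))
big=cv2.resize(i[125:275,75:275],None,fx=4,fy=4,interpolation=cv2.INTER_CUBIC)
cv2.imwrite("pics/c1.png",big[:,:,::-1])
E
```

```text
stem [490.5  15.7  79.7] 104.3
caliper [457.  143.1  94.7] 52.1
freehub [ 453.  -151.9   10.1] 39.1
cup [ 382.7 -294.1    1. ] 53.4
cap [380.8 300.2   1.7] 94.7
stem_tray [550.6 416.2  75.9] 144.6
caliper_tray [659.3 157.1  87.6] 108.7
cup_tray [ 659.  -127.6  -12.8] 132.5
freehub_tray [ 529.9 -399.5  -91.4] 77.8
oil [671.2  -2.8  16.3] 53.9
```

View pics/c1.png

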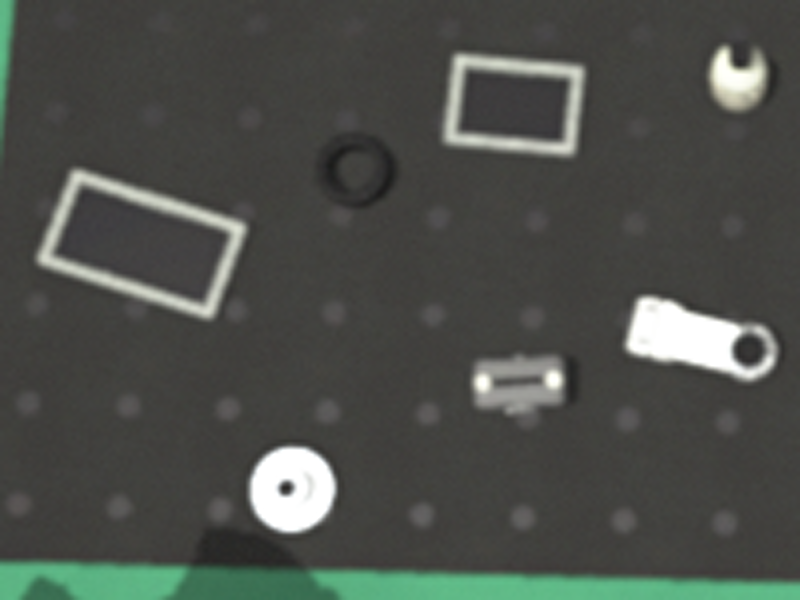

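```bash
cat >> h.py <<'E'
def plan(x,y,z,yaw,n=1):
    "shift/turn per call (mm, rad) in n equal calls to TCP target in mm, deg"
    s=robot.observe();p=s["tool_pos"]*1000;w=s["tool_rot"][2]
    d=(np.array([x,y,z])-p)/n;t=(w-np.radians(yaw)+np.pi)%(2*np.pi)-np.pi
    print("t",round(s["time"],1),"pos",p.round(1),"yaw",round(np.degrees(w),1),"open",round(s["opening"]*1e3,1),"grip",round(s["grip_force"],1),"F",s["contact_force"].round(1))
    for k in range(n):
        a=w-t*k/n;print(k+1,np.round([np.cos(a)*d[0]+np.sin(a)*d[1],np.sin(a)*d[0]-np.cos(a)*d[1],-d[2]],1),round(t/n,3))
E
python3 -c "
from h import *
plan(490,16,130,79,3)"
```

```text
t 0.2 pos [199.4 485.4 234.3] yaw 157.7 open 91.9 grip 0.0 F [ 0.3 -0.2  0.2]
1 [-149.1 -107.9   34.8] 0.458
2 [-181.4  -31.    34.8] 0.458
3 [-176.4   52.4   34.8] 0.458
```

```bash
python3 -m jog '[[[1,-0.03,-0.022,0.007,0.092],[1,-0.06,-0.043,0.014,0.183],[1,-0.09,-0.065,0.021,0.275],[1,-0.12,-0.086,0.028,0.366],[1,-0.149,-0.108,0.035,0.458]]]' 40
python3 -m jog '[[[1,-0.036,-0.006,0.007,0.092],[1,-0.073,-0.012,0.014,0.183],[1,-0.109,-0.019,0.021,0.275],[1,-0.145,-0.025,0.028,0.366],[1,-0.181,-0.031,0.035,0.458]]]'
python3 -m jog '[[[1,-0.036,0.01,0.007,0.092],[1,-0.072,0.021,0.014,0.183],[1,-0.108,0.032,0.021,0.275],[1,-0.142,0.042,0.028,0.366],[1,-0.176,0.052,0.035,0.458]]]'
python3 -m jog '[[[1,0,0,0,0],[1,0,0,0,0]]]'
python3 -c "
from h import *
plan(490,16,60,79,1)
for n in('top','scene'): cv2.imwrite(f'pics/{n}1.png',robot.read_camera(n)[:,:,::-1])
i=cv2.imread('pics/scene1.png')[100:260,150:390];cv2.imwrite('pics/s1c.png',cv2.resize(i,None,fx=3.3,fy=3.3,interpolation=cv2.INTER_CUBIC))
"
```

```text
time: 0.62
tool_pos: [0.2968, 0.3277, 0.1994]
tool_rot: [3.141, 0.0, 2.29]
contact_force: [0.4, -0.8, 0.2]
opening: 0.0917
grip_force: 0.0
time: 1.03
tool_pos: [0.3933, 0.1712, 0.1645]
tool_rot: [3.141, -0.0, 1.831]
contact_force: [0.5, 0.0, 0.2]
opening: 0.0916
grip_force: 0.0
time: 1.45
tool_pos: [0.4897, 0.0148, 0.1293]
tool_rot: [3.142, -0.0, 1.373]
contact_force: [0.5, 0.7, -0.2]
opening: 0.092
grip_force: 0.0
time: 1.62
tool_pos: [0.4893, 0.0152, 0.129]
tool_rot: [-3.14, -0.0, 1.375]
contact_force: [-0.4, 1.0, -0.0]
opening: 0.0917
grip_force: 0.0
t 1.6 pos [489.3  15.2 129. ] yaw 78.8 open 91.7 grip 0.0 F [-0.4  1.  -0. ]
1 [ 0.9  0.6 69. ] -0.004
```

View pics/s1c.png

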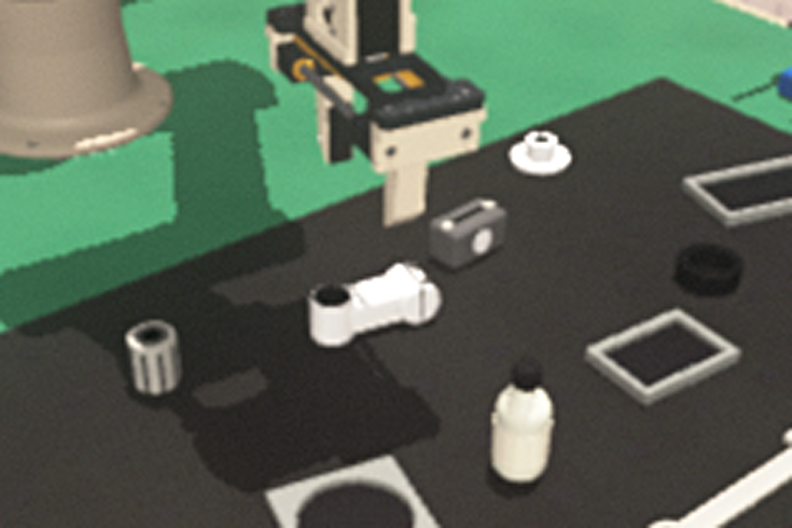

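The gripper hangs above the stem (crop about (370,300)); the scene matches the estimates. I'll cross-check the positions in the scene view before descending.

```bash
python3 - <<'E'
from h import *
i=cv2.imread("pics/scene0.png")[:,:,::-1].copy()
E={"stem":(490.5,15.7,79),"caliper":(457,143,94),"freehub":(453,-152,0),"cup":(383,-294,0),"cap":(381,300,0),"stem_tray":(550.6,416.2,76),"caliper_tray":(659,157,88),"cup_tray":(659,-128,-13),"freehub_tray":(530,-400,-1)}
for k,e in E.items():
    h=hull("scene",SH[k],e[0]/1e3,e[1]/1e3,np.radians(e[2]),.003)
    a=np.floor(h.min(0)-6).astype(int);b=np.ceil(h.max(0)+6).astype(int)
    try: print(k,e,*fit("scene",k,i,(a[0],a[1],b[0],b[1]),80 if k!='caliper' else 65))
    except Exception as x: print(k,x)
    cv2.polylines(i,[(h*16).round().astype(int)],True,(255,0,0),1,cv2.LINE_AA,4)
cv2.imwrite("pics/ov.png",cv2.resize(i[130:320,70:420],None,fx=2.28,fy=2.28,interpolation=cv2.INTER_CUBIC)[:,:,::-1])
E
```

```text
stem (490.5, 15.7, 79) [487.6  21.7  73.9] 57.4
caliper (457, 143, 94) [453.2 149.7  96.4] 18.6
freehub (453, -152, 0) [ 447.4 -146.1    7.4] 25.1
cup (383, -294, 0) [ 382.  -288.3  -34.4] 470.0
cap (381, 300, 0) [381.  301.1  12.9] 34.8
stem_tray (550.6, 416.2, 76) [548.  421.7  72.2] 53.1
caliper_tray (659, 157, 88) [656.8 162.7 -94.5] 49.7
cup_tray (659, -128, -13) [ 659.3 -121.5  -14. ] 72.7
freehub_tray (530, -400, -1) [ 529.2 -394.7    2.7] 62.3
```

View pics/ov.png

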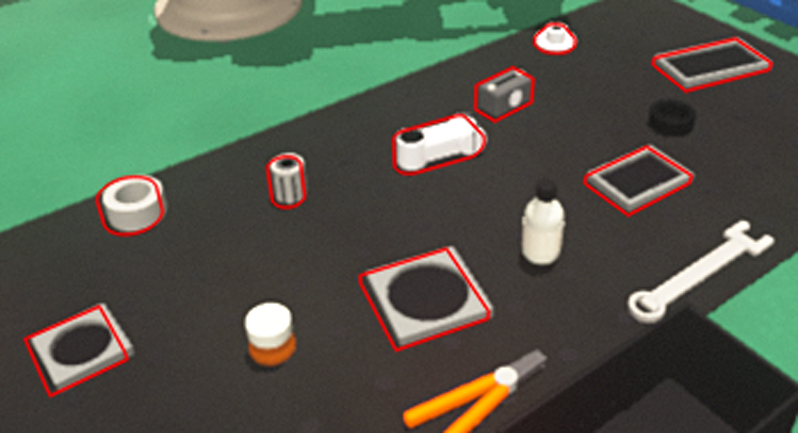

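Red outlines (top-camera estimates) sit consistently about 5 mm off in the scene view, which is a calibration bias. I'll use the mean of the two cameras and descend on the stem.

```bash
python3 -m jog '[[[1,0.003,0,0.03,0],[1,0.003,0,0.06,0],[1,0.003,0,0.085,0],[1,0.003,0,0.1,0],[1,0.003,0,0.108,0]]]' 40
python3 -m jog '[[[1,0,0,0,0],[-1,0,0,0,0],[-1,0,0,0,0],[-1,0,0,0,0],[-1,0,0,0,0]]]' 40
python3 -m jog '[[[-1,0,0,0,0],[-1,0,0,0,0],[-1,0,0,0,0],[-1,0,0,0,0]]]' 40
```

```text
time: 2.13
tool_pos: [0.4879, 0.0212, 0.0202]
tool_rot: [-3.138, 0.0, 1.381]
contact_force: [-0.0, 0.2, 0.2]
opening: 0.092
grip_force: 0.0
time: 2.55
tool_pos: [0.4902, 0.0197, 0.0227]
tool_rot: [3.14, -0.0, 1.378]
contact_force: [-0.2, 0.2, -0.9]
opening: 0.0694
grip_force: 0.0
time: 2.88
tool_pos: [0.4897, 0.0196, 0.0218]
tool_rot: [3.141, -0.0, 1.378]
contact_force: [0.2, 0.3, 0.3]
opening: 0.0435
grip_force: 0.0
```

```bash
python3 -m jog '[[[-1,0,0,0,0],[-1,0,0,0,0],[-1,0,0,0,0],[-1,0,0,0,0]]]'
python3 -m jog '[[[-1,0,0,-0.01,0],[-1,0,0,-0.03,0],[-1,0,0,-0.06,0],[-1,0,0,-0.08,0]]]'
python3 -c "
from h import *
plan(549,419,100,75,3)"
```

```text
time: 3.22
tool_pos: [0.4896, 0.0196, 0.0217]
tool_rot: [-3.141, -0.0, 1.378]
contact_force: [-0.4, -0.5, -0.3]
opening: 0.0297
grip_force: 39.9
time: 3.55
tool_pos: [0.4899, 0.0196, 0.104]
tool_rot: [3.141, -0.0, 1.378]
contact_force: [0.4, -1.2, -1.1]
opening: 0.0294
grip_force: 39.9
t 3.5 pos [489.9  19.6 104. ] yaw 78.9 open 29.4 grip 39.9 F [ 0.4 -1.2 -1.1]
1 [134.4  -6.2   1.3] 0.023
2 [134.3  -9.3   1.3] 0.023
3 [134.  -12.4   1.3] 0.023
```

```bash
python3 -m jog '[[[-1,0.02,-0.001,0,0.005],[-1,0.045,-0.002,0,0.01],[-1,0.075,-0.004,0,0.015],[-1,0.105,-0.005,0,0.02],[-1,0.134,-0.006,0,0.023]]]'
python3 -m jog '[[[-1,0.027,-0.002,0,0.005],[-1,0.054,-0.004,0,0.01],[-1,0.081,-0.006,0,0.015],[-1,0.108,-0.008,0,0.02],[-1,0.134,-0.009,0,0.023]]]'
python3 -m jog '[[[-1,0.03,-0.003,0,0.005],[-1,0.06,-0.006,0,0.01],[-1,0.09,-0.009,0,0.015],[-1,0.115,-0.011,0,0.02],[-1,0.134,-0.012,0,0.023]]]'
python3 -m jog '[[[-1,0,0,0.01,0],[-1,0,0,0.03,0],[-1,0,0,0.042,0],[-1,0,0,0.042,0]]]'
python3 - <<'E'
from h import *
plan(549,419,26,75,1)
ims=[]
for n,r in(("top",(70,150,160,220)),("scene",(340,130,430,200))):
    i=robot.read_camera(n)[r[1]:r[3],r[0]:r[2]];ims.append(cv2.resize(i,None,fx=4.4,fy=4.4,interpolation=cv2.INTER_CUBIC))
cv2.imwrite("pics/st2.png",np.hstack(ims)[:,:,::-1])
E
```

```text
time: 3.97
tool_pos: [0.5094, 0.1536, 0.1025]
tool_rot: [3.141, -0.0, 1.354]
contact_force: [-0.0, 0.1, -1.3]
opening: 0.0299
grip_force: 39.9
time: 4.38
tool_pos: [0.529, 0.2866, 0.1023]
tool_rot: [-3.141, -0.0, 1.332]
contact_force: [-0.1, 0.1, -1.8]
opening: 0.0298
grip_force: 39.9
time: 4.8
tool_pos: [0.5489, 0.4204, 0.1021]
tool_rot: [-3.141, -0.0, 1.31]
contact_force: [1.2, 0.2, -1.5]
opening: 0.0299
grip_force: 39.9
time: 5.13
tool_pos: [0.5473, 0.4163, 0.056]
tool_rot: [-3.137, 0.005, 1.308]
contact_force: [-0.9, -1.0, -1.6]
opening: 0.0295
grip_force: 39.9
t 5.1 pos [547.3 416.3  56. ] yaw 75.0 open 29.5 grip 39.9 F [-0.9 -1.  -1.6]
1 [ 3.1  0.9 30. ] -0.001
```

View pics/st2.png

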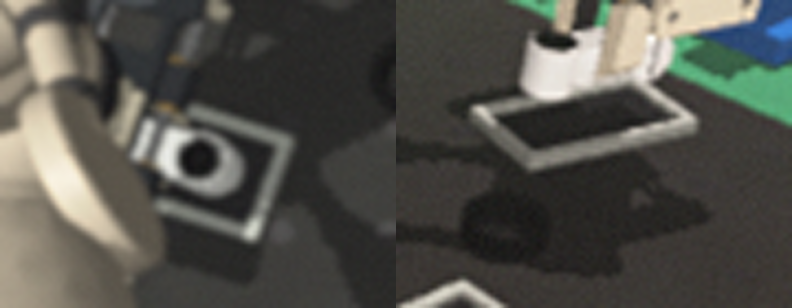

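Left: the stem hangs over the tray well, clamp circle centred across it. Right: the same from the side. Lowering.

```bash
python3 -m jog '[[[-1,0,0,0,0],[-1,0,0,0,0]]]'
python3 -m jog '[[[-1,0.001,0,0.01,0],[-1,0.001,0,0.02,0],[-1,0.001,0,0.027,0],[-1,0.001,0,0.03,0],[-1,0.001,0,0.031,0]]]'
python3 -m jog '[[[-1,0,0,0.001,0],[-1,0,0,0.002,0],[-1,0,0,0.002,0],[-1,0,0,0.002,0]]]'
```

```text
time: 5.4
tool_pos: [0.5502, 0.4181, 0.0611]
tool_rot: [3.14, -0.002, 1.308]
contact_force: [-0.4, -1.2, -1.5]
opening: 0.0299
grip_force: 39.9
time: 5.82
tool_pos: [0.549, 0.4187, 0.0271]
tool_rot: [-3.14, 0.002, 1.309]
contact_force: [-0.1, -0.4, -1.2]
opening: 0.0296
grip_force: 39.9
time: 6.15
tool_pos: [0.5499, 0.4192, 0.0271]
tool_rot: [3.141, -0.0, 1.309]
contact_force: [0.7, 0.0, -1.1]
opening: 0.0298
grip_force: 39.9
```

```bash
python3 -m jog '[[[-1,0,0,0.001,0],[-1,0,0,0.0015,0],[-1,0,0,0.0015,0]]]'
python3 -m jog '[[[0.2,0,0,0,0],[0.2,0,0,0,0],[0.2,0,0,0,0],[0.2,0,0,0,0],[0.2,0,0,0,0]]]'
python3 -m jog '[[[1,0,0,-0.02,0],[1,0,0,-0.05,0],[1,0,0,-0.08,0],[1,0,0,-0.11,0],[1,0,0,-0.12,0]]]'
python3 -c "
from h import *
plan(455.5,146,130,95,2)"
```

```text
time: 6.4
tool_pos: [0.5499, 0.4192, 0.0258]
tool_rot: [3.141, -0.001, 1.309]
contact_force: [-1.1, -0.8, 1.5]
opening: 0.0298
grip_force: 39.9
time: 6.82
tool_pos: [0.5497, 0.4191, 0.0252]
tool_rot: [3.142, -0.0, 1.309]
contact_force: [0.3, -0.5, 0.4]
opening: 0.0541
grip_force: 0.0
time: 7.23
tool_pos: [0.5515, 0.4202, 0.1507]
tool_rot: [3.136, -0.006, 1.309]
contact_force: [1.3, 0.2, 1.2]
opening: 0.0839
grip_force: 0.0
t 7.2 pos [551.5 420.2 150.7] yaw 75.0 open 83.9 grip 0.0 F [1.3 0.2 1.2]
1 [-144.8  -10.8   10.4] -0.175
2 [-140.8  -35.8   10.4] -0.175
```

```bash
python3 -m jog '[[[1,-0.029,-0.002,0.002,-0.035],[1,-0.058,-0.004,0.004,-0.07],[1,-0.087,-0.006,0.006,-0.105],[1,-0.116,-0.008,0.008,-0.14],[1,-0.145,-0.01,0.01,-0.175]]]'
python3 -m jog '[[[1,-0.03,-0.007,0.002,-0.035],[1,-0.06,-0.014,0.004,-0.07],[1,-0.09,-0.022,0.006,-0.105],[1,-0.12,-0.03,0.008,-0.14],[1,-0.14,-0.035,0.01,-0.175]]]'
python3 -m jog '[[[1,0,0,0,0],[1,0,0,0,0],[1,0,0,0,0]]]'
python3 - <<'E'
from h import *
plan(455.5,146,20,95,1)
E
```

```text
time: 7.65
tool_pos: [0.5015, 0.2803, 0.1345]
tool_rot: [-3.141, 0.0, 1.486]
contact_force: [0.7, -0.8, -0.0]
opening: 0.0916
grip_force: 0.0
time: 8.07
tool_pos: [0.4538, 0.1431, 0.1247]
tool_rot: [-3.14, 0.0, 1.66]
contact_force: [0.5, -0.3, 0.6]
opening: 0.0917
grip_force: 0.0
time: 8.32
tool_pos: [0.4559, 0.1456, 0.1252]
tool_rot: [3.141, -0.0, 1.658]
contact_force: [-0.1, 0.0, -0.8]
opening: 0.0917
grip_force: 0.0
t 8.3 pos [455.9 145.6 125.2] yaw 95.0 open 91.7 grip 0.0 F [-0.1  0.  -0.8]
1 [  0.4  -0.4 105.2] -0.0
```

```bash
python3 -m jog '[[[1,0,0,0.03,0],[1,0,0,0.06,0],[1,0,0,0.085,0],[1,0,0,0.098,0],[1,0,0,0.104,0]]]' 40
python3 -m jog '[[[0,0,0,0,0],[-1,0,0,0,0],[-1,0,0,0,0],[-1,0,0,0,0],[-1,0,0,0,0]]]'
python3 -m jog '[[[-1,0,0,0,0],[-1,0,0,0,0],[-1,0,0,0,0],[-1,0,0,0,0],[-1,0,0,0,0]]]'
python3 -m jog '[[[-1,0,0,0,0],[-1,0,0,0,0]]]'
python3 -m jog '[[[-1,0,0,-0.01,0],[-1,0,0,-0.03,0],[-1,0,0,-0.06,0],[-1,0,0,-0.08,0],[-1,0,0,-0.08,0]]]'
python3 -c "
from h import *
plan(658,160,100,88,2)"
```

```text
time: 8.73
tool_pos: [0.4546, 0.1461, 0.019]
tool_rot: [-3.138, -0.0, 1.66]
contact_force: [0.0, -0.3, 0.2]
opening: 0.0918
grip_force: 0.0
time: 9.15
tool_pos: [0.4561, 0.1454, 0.0221]
tool_rot: [3.14, -0.0, 1.659]
contact_force: [0.4, 0.3, 0.3]
opening: 0.0631
grip_force: 0.0
time: 9.57
tool_pos: [0.4555, 0.1452, 0.0213]
tool_rot: [3.141, -0.0, 1.659]
contact_force: [-0.5, -0.8, 0.8]
opening: 0.0339
grip_force: 40.0
time: 9.73
tool_pos: [0.4556, 0.1452, 0.0213]
tool_rot: [3.141, -0.0, 1.659]
contact_force: [0.4, 0.2, 1.9]
opening: 0.0338
grip_force: 40.0
time: 10.15
tool_pos: [0.4578, 0.1456, 0.1054]
tool_rot: [3.134, -0.001, 1.659]
contact_force: [0.7, 0.4, -1.0]
opening: 0.0336
grip_force: 40.0
t 10.2 pos [457.8 145.6 105.4] yaw 95.0 open 33.6 grip 40.0 F [ 0.7  0.4 -1. ]
1 [ -1.6 100.4   2.7] 0.061
2 [  4.5 100.3   2.7] 0.061
```

```bash
python3 -m jog '[[[-1,0,0.02,0,0.01],[-1,0,0.04,0,0.025],[-1,-0.001,0.06,0,0.04],[-1,-0.001,0.08,0,0.05],[-1,-0.001,0.101,0,0.061]]]'
python3 -m jog '[[[-1,0.001,0.025,0,0.01],[-1,0.002,0.05,0,0.025],[-1,0.003,0.075,0,0.04],[-1,0.004,0.09,0,0.05],[-1,0.005,0.101,0,0.061]]]'
python3 -m jog '[[[-1,0,0,0.015,0],[-1,0,0,0.035,0],[-1,0,0,0.05,0],[-1,0,0,0.06,0]]]'
python3 -m jog '[[[-1,0,0,0,0],[-1,0,0,0,0],[-1,0,0,0,0]]]'
python3 - <<'E'
from h import *
plan(658,160,26,88,1)
ims=[]
for n,r in(("top",(160,115,250,185)),("scene",(310,150,400,220))):
    i=robot.read_camera(n)[r[1]:r[3],r[0]:r[2]];ims.append(cv2.resize(i,None,fx=4.4,fy=4.4,interpolation=cv2.INTER_CUBIC))
cv2.imwrite("pics/ca2.png",np.hstack(ims)[:,:,::-1])
E
```

```text
time: 10.57
tool_pos: [0.5563, 0.153, 0.1006]
tool_rot: [-3.14, 0.0, 1.597]
contact_force: [0.7, 0.4, -1.3]
opening: 0.034
grip_force: 40.0
time: 10.98
tool_pos: [0.6579, 0.1606, 0.0999]
tool_rot: [-3.14, 0.0, 1.536]
contact_force: [-0.5, 1.2, -1.8]
opening: 0.0336
grip_force: 40.0
time: 11.32
tool_pos: [0.6554, 0.1606, 0.0383]
tool_rot: [-3.137, 0.001, 1.537]
contact_force: [-0.3, 0.2, -2.0]
opening: 0.0336
grip_force: 40.0
time: 11.57
tool_pos: [0.6576, 0.1609, 0.0421]
tool_rot: [3.14, -0.0, 1.537]
contact_force: [-0.2, -0.0, -0.6]
opening: 0.0337
grip_force: 40.0
t 11.6 pos [657.6 160.9  42.1] yaw 88.1 open 33.7 grip 40.0 F [-0.2 -0.  -0.6]
1 [-0.9  0.5 16.1] 0.001
```

View pics/ca2.png

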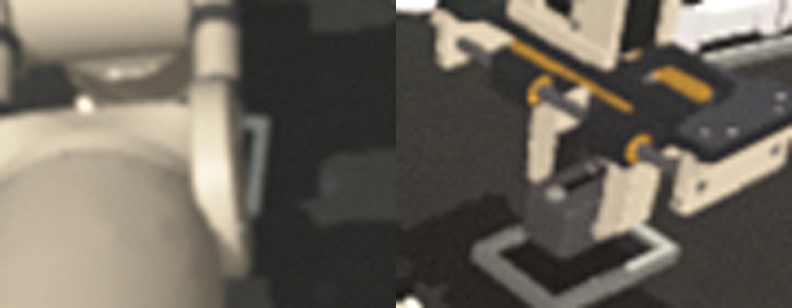

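The arm hides the top view, but the side view shows the caliper hanging inside the well's outline. Lowering and releasing.

```bash
python3 -m jog '[[[-1,0,0,0.006,0],[-1,0,0,0.012,0],[-1,0,0,0.015,0],[-1,0,0,0.0165,0],[-1,0,0,0.0165,0]]]'
python3 -m jog '[[[-1,0,0,0.0005,0],[-1,0,0,0.0005,0]]]'
python3 -m jog '[[[0.2,0,0,0,0],[0.2,0,0,0,0],[0.2,0,0,0,0],[0.2,0,0,0,0],[0.2,0,0,0,0]]]'
python3 -m jog '[[[1,0,0,-0.02,0],[1,0,0,-0.05,0],[1,0,0,-0.08,0],[1,0,0,-0.11,0],[1,0,0,-0.12,0]]]'
python3 -c "
from h import *
plan(450.5,-149,130,90,2)"
```

```text
time: 12.08
tool_pos: [0.6567, 0.1608, 0.0253]
tool_rot: [-3.141, 0.0, 1.537]
contact_force: [-3.6, 0.1, 5.9]
opening: 0.0335
grip_force: 40.0
time: 12.25
tool_pos: [0.6567, 0.1608, 0.0254]
tool_rot: [-3.141, 0.0, 1.537]
contact_force: [-4.5, -1.0, 8.2]
opening: 0.0336
grip_force: 40.0
time: 12.67
tool_pos: [0.6569, 0.1608, 0.0239]
tool_rot: [-3.141, -0.0, 1.537]
contact_force: [-0.7, -0.6, -0.7]
opening: 0.0547
grip_force: 0.0
time: 13.08
tool_pos: [0.6591, 0.1611, 0.1494]
tool_rot: [3.134, -0.001, 1.537]
contact_force: [0.7, 0.8, 0.1]
opening: 0.0838
grip_force: 0.0
t 13.1 pos [659.1 161.1 149.4] yaw 88.1 open 83.8 grip 0.0 F [0.7 0.8 0.1]
1 [-158.5  -99.     9.7] -0.017
2 [-156.8 -101.6    9.7] -0.017
```

```bash
python3 -m jog '[[[1,-0.032,-0.02,0.001,0],[1,-0.064,-0.04,0.002,0],[1,-0.096,-0.06,0.003,-0.01],[1,-0.127,-0.08,0.004,-0.015],[1,-0.158,-0.099,0.006,-0.017]]]'
python3 -m jog '[[[1,-0.032,-0.02,0.001,0],[1,-0.064,-0.04,0.002,0],[1,-0.096,-0.06,0.003,-0.01],[1,-0.127,-0.08,0.004,-0.015],[1,-0.157,-0.1,0.006,-0.017]]]'
python3 -m jog '[[[1,0,0,0,0],[1,0,0,0,0],[1,0,0,0,0]]]'
python3 - <<'E'
from h import *
plan(450.5,-149,24,90,1)
for n in("top","scene"):cv2.imwrite(f"pics/{n}3.png",robot.read_camera(n)[:,:,::-1])
a=cv2.imread("pics/top3.png")[110:225,70:240];b=cv2.imread("pics/scene3.png")[130:245,290:460]
cv2.imwrite("pics/chk3.png",np.vstack([cv2.resize(k,None,fx=2.6,fy=2.6,interpolation=cv2.INTER_CUBIC) for k in(a,b)]))
E
```

```text
time: 13.5
tool_pos: [0.5511, 0.0052, 0.1377]
tool_rot: [-3.141, -0.0, 1.554]
contact_force: [0.4, -0.9, 0.9]
opening: 0.0918
grip_force: 0.0
time: 13.92
tool_pos: [0.4487, -0.1503, 0.1318]
tool_rot: [-3.141, -0.0, 1.571]
contact_force: [1.3, -0.2, 0.4]
opening: 0.092
grip_force: 0.0
time: 14.17
tool_pos: [0.4502, -0.1489, 0.132]
tool_rot: [3.142, -0.0, 1.57]
contact_force: [0.4, 0.3, -0.3]
opening: 0.0917
grip_force: 0.0
t 14.2 pos [ 450.2 -148.9  132. ] yaw 89.9 open 91.7 grip 0.0 F [ 0.4  0.3 -0.3]
1 [-1.00e-01  3.00e-01  1.08e+02] -0.001
```

View pics/chk3.png

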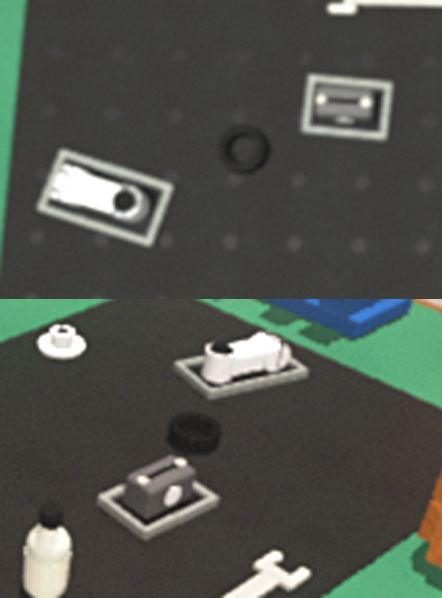

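Both views show stem and caliper sitting flat within their wells (stem at (105,195), caliper at (345,103)). Contact heights were as expected. Next is the freehub.

```bash
python3 -m jog '[[[1,0,0,0.03,0],[1,0,0,0.06,0],[1,0,0,0.09,0],[1,0,0,0.103,0],[1,0,0,0.11,0]]]' 40
python3 -m jog '[[[-1,0,0,0,0],[-1,0,0,0,0],[-1,0,0,0,0],[-1,0,0,0,0],[-1,0,0,0,0]]]'
python3 -m jog '[[[-1,0,0,0,0],[-1,0,0,0,0],[-1,0,0,0,0],[-1,0,0,0,0],[-1,0,0,0,0]]]'
python3 -m jog '[[[-1,0,0,0,0],[-1,0,0,0,0]]]'
python3 -m jog '[[[-1,0,0,-0.01,0],[-1,0,0,-0.03,0],[-1,0,0,-0.06,0],[-1,0,0,-0.08,0],[-1,0,0,-0.08,0]]]'
python3 -m jog '[[[-1,0,0,0,0],[-1,0,0,0,0]]]'
python3 - <<'E'
from h import *
plan(529,-397,100,90,2)
for n in("top","scene"):cv2.imwrite(f"pics/{n}4.png",robot.read_camera(n)[:,:,::-1])
E
```

```text
time: 14.68
tool_pos: [0.4495, -0.1472, 0.02]
tool_rot: [-3.138, -0.002, 1.573]
contact_force: [-0.7, 0.3, -0.3]
opening: 0.0917
grip_force: 0.0
time: 15.1
tool_pos: [0.4507, -0.1492, 0.0232]
tool_rot: [3.14, 0.001, 1.571]
contact_force: [0.3, 0.5, 0.5]
opening: 0.0633
grip_force: 0.0
time: 15.52
tool_pos: [0.4501, -0.1491, 0.0223]
tool_rot: [3.141, -0.0, 1.571]
contact_force: [-1.2, -0.5, 1.2]
opening: 0.0334
grip_force: 40.0
time: 15.68
tool_pos: [0.45, -0.1491, 0.0223]
tool_rot: [3.142, -0.0, 1.571]
contact_force: [-0.1, 0.4, 1.8]
opening: 0.0333
grip_force: 40.0
time: 16.1
tool_pos: [0.452, -0.15, 0.1056]
tool_rot: [3.135, 0.003, 1.571]
contact_force: [0.9, -0.4, -0.4]
opening: 0.0331
grip_force: 40.0
time: 16.27
tool_pos: [0.4494, -0.1487, 0.1013]
tool_rot: [-3.14, -0.001, 1.571]
contact_force: [-0.0, -0.5, -1.3]
opening: 0.0333
grip_force: 40.0
t 16.3 pos [ 449.4 -148.7  101.3] yaw 90.0 open 33.3 grip 40.0 F [-0.  -0.5 -1.3]
1 [-124.2   39.8    0.7] 0.0
2 [-124.2   39.8    0.7] 0.0
```

```bash
python3 -m jog '[[[-1,-0.018,0.006,0,0],[-1,-0.04,0.013,0,0],[-1,-0.068,0.022,0,0],[-1,-0.096,0.031,0,0],[-1,-0.124,0.04,0,0]]]'
python3 -m jog '[[[-1,-0.028,0.009,0,0],[-1,-0.056,0.018,0,0],[-1,-0.084,0.027,0,0],[-1,-0.108,0.035,0,0],[-1,-0.124,0.04,0,0]]]'
python3 -m jog '[[[-1,0,0,0.015,0],[-1,0,0,0.035,0],[-1,0,0,0.05,0],[-1,0,0,0.06,0],[-1,0,0,0.06,0]]]'
python3 -m jog '[[[-1,0,0,0,0],[-1,0,0,0,0]]]'
python3 - <<'E'
from h import *
plan(529,-397,26,90,1)
ims=[]
for n,r in(("top",(355,165,445,235)),("scene",(60,230,150,300))):
    i=robot.read_camera(n)[r[1]:r[3],r[0]:r[2]];ims.append(cv2.resize(i,None,fx=4.4,fy=4.4,interpolation=cv2.INTER_CUBIC))
cv2.imwrite("pics/fh2.png",np.hstack(ims)[:,:,::-1])
E
```

```text
time: 16.78
tool_pos: [0.4897, -0.2738, 0.1007]
tool_rot: [-3.14, -0.002, 1.571]
contact_force: [0.4, 0.8, -0.9]
opening: 0.0335
grip_force: 40.0
time: 17.2
tool_pos: [0.5298, -0.3991, 0.1001]
tool_rot: [-3.14, -0.001, 1.57]
contact_force: [-0.2, -0.3, -1.1]
opening: 0.0332
grip_force: 40.0
time: 17.62
tool_pos: [0.5283, -0.3956, 0.0381]
tool_rot: [-3.137, -0.005, 1.571]
contact_force: [-0.3, 0.9, -1.1]
opening: 0.0331
grip_force: 40.0
time: 17.78
tool_pos: [0.5304, -0.3973, 0.0428]
tool_rot: [3.141, 0.001, 1.571]
contact_force: [0.1, -0.2, -0.9]
opening: 0.0332
grip_force: 40.0
t 17.8 pos [ 530.4 -397.3   42.8] yaw 90.0 open 33.2 grip 40.0 F [ 0.1 -0.2 -0.9]
1 [ 0.3 -1.4 16.8] 0.0
```

View pics/fh2.png

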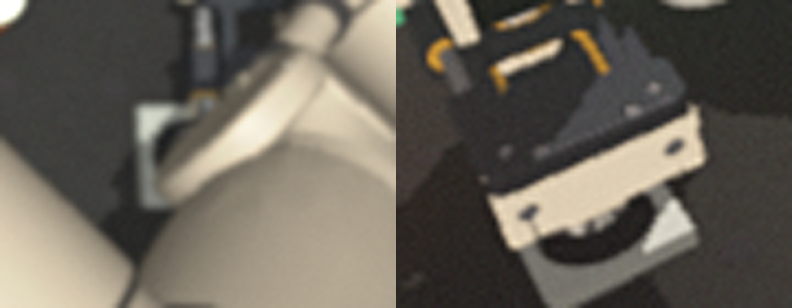

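The arm hides most of the tray in both views. The freehub looks to be above the front of the well, so I'll trust the numbers and watch the contact height.

```bash
python3 -m jog '[[[-1,0,0,0.006,0],[-1,0,0,0.012,0],[-1,0,0,0.014,0],[-1,0,0,0.015,0],[-1,0,0,0.0155,0]]]'
python3 -m jog '[[[-1,0,0,0.0005,0],[-1,0,0,0.001,0],[-1,0,0,0.001,0]]]'
python3 -m jog '[[[0.2,0,0,0,0],[0.2,0,0,0,0],[0.2,0,0,0,0],[0.2,0,0,0,0],[0.2,0,0,0,0]]]'
python3 -m jog '[[[1,0,0,-0.02,0],[1,0,0,-0.05,0],[1,0,0,-0.08,0],[1,0,0,-0.11,0],[1,0,0,-0.12,0]]]'
python3 -c "
from h import *
plan(382,-291,130,90,1)"
```

```text
time: 18.3
tool_pos: [0.5299, -0.3969, 0.0264]
tool_rot: [-3.141, -0.0, 1.571]
contact_force: [-0.1, -0.3, -0.4]
opening: 0.0333
grip_force: 40.0
time: 18.55
tool_pos: [0.53, -0.397, 0.0263]
tool_rot: [3.142, -0.0, 1.571]
contact_force: [-2.4, 2.6, 4.2]
opening: 0.0336
grip_force: 40.0
time: 18.97
tool_pos: [0.5301, -0.3971, 0.0256]
tool_rot: [3.141, -0.0, 1.571]
contact_force: [0.5, -0.7, 0.7]
opening: 0.0544
grip_force: 0.0
time: 19.38
tool_pos: [0.5316, -0.3985, 0.1509]
tool_rot: [3.136, 0.005, 1.571]
contact_force: [-0.2, -1.4, 0.8]
opening: 0.0838
grip_force: 0.0
t 19.4 pos [ 531.6 -398.5  150.9] yaw 90.0 open 83.8 grip 0.0 F [-0.2 -1.4  0.8]
1 [ 107.5 -149.6   20.9] 0.0
```

```bash
python3 -m jog '[[[1,0.022,-0.03,0.004,0],[1,0.044,-0.06,0.008,0],[1,0.066,-0.09,0.012,0],[1,0.087,-0.12,0.014,0],[1,0.107,-0.148,0.016,0]]]'
python3 -m jog '[[[1,0,0,0,0],[1,0,0,0,0],[1,0,0,0,0]]]'
python3 - <<'E'
from h import *
plan(382,-291,20,90,1)
for n in("top","scene"):cv2.imwrite(f"pics/{n}5.png",robot.read_camera(n)[:,:,::-1])
i=cv2.imread("pics/scene5.png")[130:320,40:200];cv2.imwrite("pics/s5c.png",cv2.resize(i,None,fx=3.1,fy=3.1,interpolation=cv2.INTER_CUBIC))
E
```

```text
time: 19.8
tool_pos: [0.3801, -0.2883, 0.1289]
tool_rot: [-3.141, -0.001, 1.571]
contact_force: [0.9, 0.4, 0.1]
opening: 0.0921
grip_force: 0.0
time: 20.05
tool_pos: [0.3828, -0.2908, 0.13]
tool_rot: [3.14, 0.001, 1.571]
contact_force: [-0.8, 0.4, 1.1]
opening: 0.0919
grip_force: 0.0
t 20.1 pos [ 382.8 -290.8  130. ] yaw 90.0 open 91.9 grip 0.0 F [-0.8  0.4  1.1]
1 [ -0.2  -0.8 110. ] -0.0
```

View pics/s5c.png

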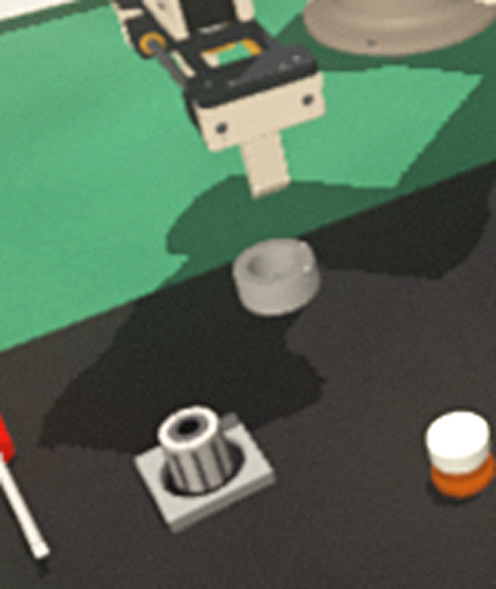

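The freehub stands upright in its well (crop (195,460)), and the cup (275,275) is under the gripper. Picking the cup.

```bash
python3 -m jog '[[[1,0,0,0.03,0],[1,0,0,0.06,0],[1,0,0,0.09,0],[1,0,0,0.102,0],[1,0,0,0.109,0]]]' 40
python3 -m jog '[[[-1,0,0,0,0],[-1,0,0,0,0],[-1,0,0,0,0],[-1,0,0,0,0],[-1,0,0,0,0]]]'
python3 -m jog '[[[-1,0,0,0,0],[-1,0,0,0,0],[-1,0,0,0,0],[-1,0,0,0,0]]]'
python3 -m jog '[[[-1,0,0,-0.01,0],[-1,0,0,-0.03,0],[-1,0,0,-0.06,0],[-1,0,0,-0.08,0],[-1,0,0,-0.08,0]]]'
python3 -m jog '[[[-1,0,0,0,0],[-1,0,0,0,0]]]'
python3 - <<'E'
from h import *
plan(659,-125,100,90,2)
for n in("top","scene"):cv2.imwrite(f"pics/{n}6.png",robot.read_camera(n)[:,:,::-1])
E
```

```text
time: 20.57
tool_pos: [0.3819, -0.2898, 0.0183]
tool_rot: [-3.14, -0.002, 1.571]
contact_force: [-1.3, 0.6, 0.9]
opening: 0.0917
grip_force: 0.0
time: 20.98
tool_pos: [0.3826, -0.2905, 0.0216]
tool_rot: [3.14, 0.001, 1.571]
contact_force: [-1.1, -0.2, -0.1]
opening: 0.0632
grip_force: 0.0
time: 21.32
tool_pos: [0.3824, -0.2904, 0.0214]
tool_rot: [3.14, 0.001, 1.571]
contact_force: [0.2, 0.6, 6.6]
opening: 0.0572
grip_force: 40.0
time: 21.73
tool_pos: [0.3836, -0.2916, 0.1048]
tool_rot: [3.137, 0.005, 1.571]
contact_force: [0.7, -0.7, -1.9]
opening: 0.0571
grip_force: 40.0
time: 21.9
tool_pos: [0.3815, -0.2895, 0.1002]
tool_rot: [-3.141, -0.001, 1.571]
contact_force: [-0.2, 0.1, -1.7]
opening: 0.0567
grip_force: 40.0
t 21.9 pos [ 381.5 -289.5  100.2] yaw 90.0 open 56.7 grip 40.0 F [-0.2  0.1 -1.7]
1 [8.230e+01 1.387e+02 1.000e-01] -0.0
2 [8.230e+01 1.387e+02 1.000e-01] -0.0
```

```bash
python3 -m jog '[[[-1,0.012,0.02,0,0],[-1,0.027,0.045,0,0],[-1,0.044,0.074,0,0],[-1,0.063,0.106,0,0],[-1,0.082,0.138,0,0]]]'
python3 -m jog '[[[-1,0.019,0.032,0,0],[-1,0.038,0.064,0,0],[-1,0.056,0.095,0,0],[-1,0.072,0.121,0,0],[-1,0.083,0.139,0,0]]]'
python3 -m jog '[[[-1,0,0,0.015,0],[-1,0,0,0.035,0],[-1,0,0,0.05,0],[-1,0,0,0.058,0],[-1,0,0,0.058,0]]]'
python3 -m jog '[[[-1,0,0,0,0],[-1,0,0,0,0],[-1,0,0,0,0]]]'
python3 - <<'E'
from h import *
plan(659,-125,26,90,1)
ims=[]
for n,r in(("top",(257,118,347,188)),("scene",(210,210,300,280))):
    i=robot.read_camera(n)[r[1]:r[3],r[0]:r[2]];ims.append(cv2.resize(i,None,fx=4.4,fy=4.4,interpolation=cv2.INTER_CUBIC))
cv2.imwrite("pics/cu2.png",np.hstack(ims)[:,:,::-1])
E
```

```text
time: 22.42
tool_pos: [0.5205, -0.2069, 0.0993]
tool_rot: [-3.139, -0.001, 1.57]
contact_force: [0.8, -0.4, -0.9]
opening: 0.0569
grip_force: 40.0
time: 22.83
tool_pos: [0.6605, -0.1227, 0.0987]
tool_rot: [-3.14, -0.001, 1.572]
contact_force: [0.3, 0.1, -1.2]
opening: 0.0568
grip_force: 40.0
time: 23.25
tool_pos: [0.6571, -0.1244, 0.039]
tool_rot: [-3.135, -0.002, 1.571]
contact_force: [0.6, -0.9, -0.5]
opening: 0.0568
grip_force: 40.0
time: 23.5
tool_pos: [0.6597, -0.1253, 0.0439]
tool_rot: [3.14, 0.0, 1.571]
contact_force: [-0.0, -0.5, -1.0]
opening: 0.0572
grip_force: 40.0
t 23.5 pos [ 659.7 -125.3   43.9] yaw 90.0 open 57.2 grip 40.0 F [-0.  -0.5 -1. ]
1 [ 0.3 -0.7 17.9] -0.0
```

View pics/cu2.png

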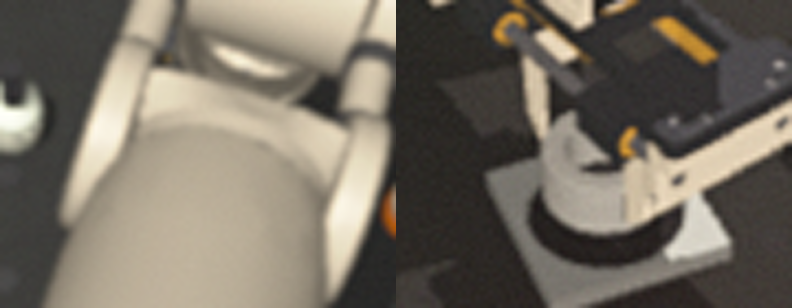

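The scene view shows the cup (≈(595,180)) just above the round well (≈(607,225)), well placed. Lowering.

```bash
python3 -m jog '[[[-1,0,0,0.006,0],[-1,0,0,0.012,0],[-1,0,0,0.016,0],[-1,0,0,0.0175,0],[-1,0,0,0.0175,0]]]'
python3 -m jog '[[[-1,0,0,0.0005,0],[-1,0,0,0.001,0],[-1,0,0,0.001,0]]]'
python3 -m jog '[[[0.6,0,0,0,0],[0.6,0,0,0,0],[0.6,0,0,0,0],[0.6,0,0,0,0]]]'
python3 -m jog '[[[1,0,0,-0.02,0],[1,0,0,-0.05,0],[1,0,0,-0.08,0],[1,0,0,-0.11,0],[1,0,0,-0.12,0]]]'
python3 -c "
from h import *
plan(381,301,130,90,3)"
```

```text
time: 24.02
tool_pos: [0.6586, -0.1248, 0.0254]
tool_rot: [-3.141, -0.0, 1.571]
contact_force: [-2.8, 0.7, 4.5]
opening: 0.0567
grip_force: 40.0
time: 24.27
tool_pos: [0.6586, -0.1249, 0.0254]
tool_rot: [-3.141, -0.0, 1.571]
contact_force: [-5.0, 0.9, 10.2]
opening: 0.0574
grip_force: 40.0
time: 24.6
tool_pos: [0.6589, -0.125, 0.0238]
tool_rot: [-3.141, -0.0, 1.571]
contact_force: [-0.2, -0.7, 0.1]
opening: 0.0727
grip_force: 0.0
time: 25.02
tool_pos: [0.661, -0.1256, 0.1492]
tool_rot: [3.134, 0.002, 1.571]
contact_force: [1.1, 0.1, 0.9]
opening: 0.0916
grip_force: 0.0
t 25.0 pos [ 661.  -125.6  149.2] yaw 90.0 open 91.6 grip 0.0 F [1.1 0.1 0.9]
1 [142.2 -93.3   6.4] 0.0
2 [142.2 -93.3   6.4] 0.0
3 [142.2 -93.3   6.4] 0.0
```

```bash
python3 - <<'E'
from h import *
plan(381,301,140,180,3)
E
```

```text
t 25.0 pos [ 661.  -125.6  149.2] yaw 90.0 open 91.6 grip 0.0 F [1.1 0.1 0.9]
1 [142.2 -93.3   3.1] -0.524
2 [169.8  -9.7   3.1] -0.524
3 [151.9  76.5   3.1] -0.524
```

```bash
python3 -m jog '[[[1,0.028,-0.019,0,-0.105],[1,0.057,-0.037,0,-0.21],[1,0.085,-0.056,0,-0.314],[1,0.114,-0.074,0,-0.419],[1,0.142,-0.093,0,-0.524]]]'
python3 -m jog '[[[1,0.034,-0.002,0,-0.105],[1,0.068,-0.004,0,-0.21],[1,0.102,-0.006,0,-0.314],[1,0.136,-0.008,0,-0.419],[1,0.17,-0.01,0,-0.524]]]'
python3 -m jog '[[[1,0.03,0.015,0,-0.105],[1,0.061,0.03,0,-0.21],[1,0.091,0.046,0,-0.314],[1,0.122,0.061,0,-0.419],[1,0.152,0.076,0,-0.524]]]'
python3 -m jog '[[[1,0,0,0,0],[1,0,0,0,0],[1,0,0,0,0]]]'
python3 - <<'E'
from h import *
plan(381,301,22,180,1)
T=robot.read_camera("top");S=robot.read_camera("scene")
cv2.imwrite("pics/top7.png",T[:,:,::-1]);cv2.imwrite("pics/scene7.png",S[:,:,::-1])
a=T[122:182,265:340];b=S[215:275,225:300]
cv2.imwrite("pics/chk7.png",np.hstack([cv2.resize(k,None,fx=5.3,fy=5.3,interpolation=cv2.INTER_CUBIC) for k in(a,b)])[:,:,::-1])
E
```

```text
time: 25.43
tool_pos: [0.5647, 0.0182, 0.1434]
tool_rot: [-3.141, -0.001, 2.1]
contact_force: [0.6, 1.7, -0.2]
opening: 0.0919
grip_force: 0.0
time: 25.85
tool_pos: [0.4709, 0.1603, 0.1436]
tool_rot: [-3.141, -0.001, 2.624]
contact_force: [-0.1, 0.6, -0.4]
opening: 0.0918
grip_force: 0.0
time: 26.27
tool_pos: [0.3771, 0.302, 0.1436]
tool_rot: [-3.141, -0.001, -3.135]
contact_force: [-0.7, 0.5, -1.0]
opening: 0.0918
grip_force: 0.0
time: 26.52
tool_pos: [0.3786, 0.3006, 0.1438]
tool_rot: [-3.141, -0.0, -3.141]
contact_force: [0.2, 0.1, 0.5]
opening: 0.0916
grip_force: 0.0
t 26.5 pos [378.6 300.6 143.8] yaw -180.0 open 91.6 grip 0.0 F [0.2 0.1 0.5]
1 [ -2.4   0.4 121.8] 0.001
```

View pics/chk7.png

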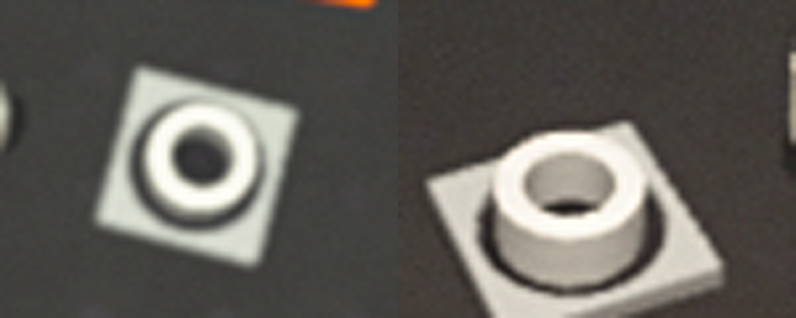

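The cup sits flat in the round well in both views. I'll measure the cup and cap centres from their bright faces, with the known gripper x as a bias check.

```bash
python3 - <<'E'
from h import *
def face(n,f,roi,z,ts):
    i=cv2.imread(f)[:,:,::-1]; o=[]
    for t in ts:
        e=cv2.fitEllipse(blobs(i,roi,t).astype('float32'));c=ray(n,e[0],z)*1000;o.append((c[:2].round(1).tolist(),round(max(e[1])*1,1)))
    return o
print("cup now top",face("top","pics/top7.png",(290,138,317,168),.035,(190,205,220)))
print("cup now scene",face("scene","pics/scene7.png",(240,235,275,275),.035,(190,205,215,225)))
print("cup0 top",face("top","pics/top0.png",(345,236,380,268),.031,(190,205,220)))
i=cv2.imread("pics/top0.png")[:,:,::-1]
for t in(85,120,160):print("cap fit",fit("top","cap",i,(134,232,163,262),t),"fh",fit("top","freehub",i,(300,214,322,238),t),"cup",fit("top","cup",i,(345,236,380,268),t))
i=cv2.imread("pics/scene0.png")[:,:,::-1]
for t in(85,120):print("cap fit sc",fit("scene","cap",i,(300,135,328,156),t),"fh",fit("scene","freehub",i,(184,194,210,224),t))
E
```

```text
cup now top [([654.9, -125.5], 30.2), ([659.1, -126.4], 20.2), ([658.8, -126.3], 19.6)]
cup now scene [([660.0, -122.4], 33.2), ([659.7, -122.4], 32.5), ([660.1, -123.0], 28.4), ([660.1, -123.2], 27.8)]
cup0 top [([383.4, -291.5], 21.7), ([383.5, -291.5], 21.4), ([383.5, -291.5], 21.0)]
cap fit (array([378.5, 297.7,   2.4]), np.float64(93.8)) fh (array([ 452.4, -152.3,    4.8]), np.float64(38.2)) cup (array([ 382.6, -294.1,    4.1]), np.float64(53.8))
cap fit (array([378.8, 298.4,   6.1]), np.float64(66.7)) fh (array([ 452.1, -152.5,    2.9]), np.float64(12.9)) cup (array([ 384. , -294. ,    6.2]), np.float64(15.5))
cap fit (array([379.3, 297.8,   4.8]), np.float64(46.0)) fh (array([ 451.9, -152.4,    8.2]), np.float64(14.1)) cup (array([ 383.9, -294.2,   -1.6]), np.float64(25.4))
cap fit sc (array([379.7, 302.6,   8.6]), np.float64(32.8)) fh (array([ 447.7, -146.3,   -8.3]), np.float64(22.8))
cap fit sc (array([378.3, 304.1,   7.2]), np.float64(17.9)) fh (array([ 448. , -146.4,   -4. ]), np.float64(22.3))
```

```bash
python3 -m jog '[[[1,0,0,0.03,0],[1,0,0,0.06,0],[1,0,0,0.085,0],[1,0,0,0.1,0],[1,0,0,0.105,0]]]' 30
python3 -m jog '[[[-0.2,0,0,0.005,0],[-0.2,0,0,0.01,0],[-0.2,0,0,0.014,0],[-0.2,0,0,0.0165,0],[-0.2,0,0,0.0175,0]]]'
python3 -m jog '[[[-1,0,0,0,0],[-1,0,0,0,0],[-1,0,0,0,0],[-1,0,0,0,0],[-1,0,0,0,0]]]'
python3 -m jog '[[[-1,0,0,0,0],[-1,0,0,0,0],[-1,0,0,0,0],[-1,0,0,0,0]]]'
python3 -c "
from h import *
plan(378.6,300.7,21,180,1)"
```

```text
time: 27.03
tool_pos: [0.378, 0.299, 0.0368]
tool_rot: [-3.139, -0.004, 3.14]
contact_force: [-0.4, -0.5, 0.2]
opening: 0.0919
grip_force: 0.0
time: 27.45
tool_pos: [0.3788, 0.301, 0.0219]
tool_rot: [3.141, 0.001, -3.141]
contact_force: [-1.0, -0.5, -0.7]
opening: 0.0635
grip_force: 0.0
time: 27.87
tool_pos: [0.3786, 0.301, 0.0219]
tool_rot: [3.141, 0.0, -3.14]
contact_force: [0.2, 0.7, -0.0]
opening: 0.0301
grip_force: 0.4
time: 28.2
tool_pos: [0.3786, 0.301, 0.0219]
tool_rot: [3.141, 0.0, -3.14]
contact_force: [-0.4, 0.9, 2.4]
opening: 0.0269
grip_force: 30.0
t 28.2 pos [378.6 301.   21.9] yaw -179.9 open 26.9 grip 30.0 F [-0.4  0.9  2.4]
1 [ 0.  -0.3  0.9] 0.001
```

```bash
python3 -m jog '[[[-1,0,0,-0.01,0],[-1,0,0,-0.03,0],[-1,0,0,-0.06,0],[-1,0,0,-0.09,0],[-1,0,0,-0.118,0]]]'
python3 -m jog '[[[-1,0,0,0,0],[-1,0,0,0,0],[-1,0,0,0,0]]]'
python3 -c "
from h import *
plan(658.6,-124.5,140,180,3)"
```

```text
time: 28.62
tool_pos: [0.3783, 0.3007, 0.1417]
tool_rot: [-3.142, -0.0, -3.14]
contact_force: [0.5, 0.3, -0.8]
opening: 0.027
grip_force: 30.0
time: 28.87
tool_pos: [0.378, 0.3006, 0.1395]
tool_rot: [-3.141, -0.001, -3.14]
contact_force: [-0.6, 0.1, -0.6]
opening: 0.0269
grip_force: 30.0
t 28.9 pos [378.  300.6 139.5] yaw -179.9 open 26.9 grip 30.0 F [-0.6  0.1 -0.6]
1 [ -93.3 -141.8   -0.2] 0.0
2 [ -93.4 -141.8   -0.2] 0.0
3 [ -93.5 -141.7   -0.2] 0.0
```

```bash
python3 -m jog '[[[-1,-0.013,-0.02,0,0],[-1,-0.03,-0.045,0,0],[-1,-0.05,-0.075,0,0],[-1,-0.072,-0.108,0,0],[-1,-0.093,-0.142,0,0]]]'
python3 -m jog '[[[-1,-0.019,-0.028,0,0],[-1,-0.037,-0.057,0,0],[-1,-0.056,-0.085,0,0],[-1,-0.075,-0.113,0,0],[-1,-0.093,-0.142,0,0]]]'
python3 -m jog '[[[-1,-0.022,-0.033,0,0],[-1,-0.044,-0.067,0,0],[-1,-0.064,-0.097,0,0],[-1,-0.081,-0.123,0,0],[-1,-0.093,-0.141,0,0]]]'
python3 -m jog '[[[-1,0,0,0.015,0],[-1,0,0,0.035,0],[-1,0,0,0.05,0],[-1,0,0,0.058,0],[-1,0,0,0.06,0]]]'
python3 -m jog '[[[-1,0,0,0,0],[-1,0,0,0,0],[-1,0,0,0,0]]]'
python3 - <<'E'
from h import *
plan(658.6,-124.5,54,180,1)
T=robot.read_camera("top");S=robot.read_camera("scene")
a=T[122:182,265:340];b=S[205:265,225:300]
cv2.imwrite("pics/chk8.png",np.hstack([cv2.resize(k,None,fx=5.3,fy=5.3,interpolation=cv2.INTER_CUBIC) for k in(a,b)])[:,:,::-1])
E
```

```text
time: 29.28
tool_pos: [0.4714, 0.1576, 0.1382]
tool_rot: [-3.141, -0.003, -3.139]
contact_force: [0.8, 0.9, -0.8]
opening: 0.0269
grip_force: 30.0
time: 29.7
tool_pos: [0.5646, 0.0157, 0.1378]
tool_rot: [3.141, -0.004, -3.141]
contact_force: [0.2, 0.4, 0.1]
opening: 0.027
grip_force: 30.0
time: 30.12
tool_pos: [0.6582, -0.1266, 0.1371]
tool_rot: [3.141, -0.003, 3.141]
contact_force: [0.5, 0.5, -0.3]
opening: 0.0267
grip_force: 30.0
time: 30.53
tool_pos: [0.6562, -0.1232, 0.0761]
tool_rot: [3.14, -0.006, -3.14]
contact_force: [-0.3, 1.3, -1.1]
opening: 0.027
grip_force: 30.0
time: 30.78
tool_pos: [0.6587, -0.1238, 0.0808]
tool_rot: [-3.141, 0.002, -3.14]
contact_force: [0.2, 0.1, -1.0]
opening: 0.0271
grip_force: 30.0
t 30.8 pos [ 658.7 -123.8   80.8] yaw -179.9 open 27.1 grip 30.0 F [ 0.2  0.1 -1. ]
1 [ 0.1 -0.7 26.8] 0.001
```

View pics/chk8.png

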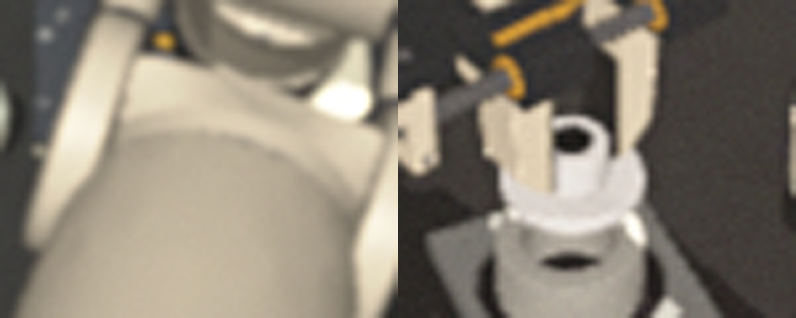

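The scene view shows the cap's flange (500–645 px) directly over the cup (497–648 px). Lowering slowly.

```bash
python3 -m jog '[[[-1,0,-0.0005,0.006,0],[-1,0,-0.0005,0.012,0],[-1,0,-0.0005,0.018,0],[-1,0,-0.0005,0.022,0],[-1,0,-0.0005,0.024,0]]]'
python3 -m jog '[[[-1,0,0,0.001,0],[-1,0,0,0.0015,0],[-1,0,0,0.0015,0]]]'
python3 -m jog '[[[-1,0,0,0.0005,0],[-1,0,0,0.0005,0]]]'
```

```text
time: 31.3
tool_pos: [0.6575, -0.1241, 0.0544]
tool_rot: [3.141, -0.002, -3.14]
contact_force: [-0.5, -0.0, -0.9]
opening: 0.0267
grip_force: 30.0
time: 31.55
tool_pos: [0.6582, -0.1243, 0.0542]
tool_rot: [3.142, 0.0, -3.14]
contact_force: [0.3, 1.2, -0.7]
opening: 0.0268
grip_force: 30.0
time: 31.72
tool_pos: [0.6583, -0.1243, 0.054]
tool_rot: [-3.141, 0.001, -3.14]
contact_force: [0.6, -0.1, -0.9]
opening: 0.0274
grip_force: 30.0
```

```bash
python3 -m jog '[[[-1,0,0,0.0005,0],[-1,0,0,0.0005,0],[-1,0,0,0.0005,0]]]'
python3 -m jog '[[[-1,0,0,0.0005,0],[-1,0,0,0.0005,0],[-1,0,0,0.0005,0]]]'
```

```text
time: 31.97
tool_pos: [0.6583, -0.1243, 0.0539]
tool_rot: [-3.141, 0.001, -3.14]
contact_force: [-1.7, 0.8, 4.4]
opening: 0.0269
grip_force: 30.0
time: 32.22
tool_pos: [0.6583, -0.1243, 0.0539]
tool_rot: [-3.141, 0.001, -3.14]
contact_force: [-2.4, 1.5, 6.6]
opening: 0.0271
grip_force: 30.0
```

```bash
python3 -m jog '[[[0.1,0,0,-0.0005,0],[0.1,0,0,-0.0005,0],[0.1,0,0,-0.0005,0],[0.1,0,0,-0.0005,0],[0.1,0,0,-0.0005,0]]]'
python3 -m jog '[[[0.1,0,0,-0.01,0],[0.1,0,0,-0.03,0],[0.1,0,0,-0.06,0],[0.1,0,0,-0.09,0],[0.1,0,0,-0.12,0]]]'
python3 -m jog '[[[0.1,0.03,0.02,0,0],[0.1,0.06,0.05,0,0],[0.1,0.1,0.08,0,0],[0.1,0.13,0.11,0,0],[0.1,0.16,0.14,0,0]]]'
python3 -m jog '[[[0.1,0.03,0.03,0,0],[0.1,0.06,0.06,0,0],[0.1,0.09,0.09,0,0],[0.1,0.09,0.12,0,0],[0.1,0.09,0.12,0,0]]]'
python3 - <<'E'
from h import *
plan(400,300,150,180,1)
T=robot.read_camera("top");S=robot.read_camera("scene")
a=T[105:225,75:425];b=S[120:310,60:420]
r=lambda k:cv2.resize(k,(780,int(780*k.shape[0]/k.shape[1])),interpolation=cv2.INTER_CUBIC)
cv2.imwrite("pics/fin.png",cv2.resize(np.vstack([r(a),r(b)]),None,fx=.88,fy=.88)[:,:,::-1])
# cap over cup: silhouette of dark hull check
h=hull("scene",SH["cap"],.6585,-.1245,0,.035);print("cap hull px",h.min(0),h.max(0))
print("oil",fit("top","oil",T,(248,132,272,158)))
E
```

```text
time: 32.63
tool_pos: [0.658, -0.1242, 0.0528]
tool_rot: [3.141, -0.0, -3.14]
contact_force: [0.2, 0.3, -0.5]
opening: 0.0498
grip_force: 0.0
time: 33.05
tool_pos: [0.6579, -0.1242, 0.1751]
tool_rot: [3.142, 0.0, -3.14]
contact_force: [0.5, -0.3, -0.7]
opening: 0.0506
grip_force: 0.0
time: 33.47
tool_pos: [0.5037, 0.009, 0.174]
tool_rot: [3.142, 0.001, -3.141]
contact_force: [1.4, 0.4, 0.1]
opening: 0.0507
grip_force: 0.0
time: 33.88
tool_pos: [0.4135, 0.132, 0.1744]
tool_rot: [3.14, 0.001, -3.137]
contact_force: [0.1, -0.1, -0.3]
opening: 0.0504
grip_force: 0.0
t 33.9 pos [413.5 132.  174.4] yaw -179.7 open 50.4 grip 0.0 F [ 0.1 -0.1 -0.3]
1 [ 12.7 168.   24.4] 0.005
cap hull px [242.60402 236.5678 ] [269.28912 258.92987]
oil (array([ 6.715e+02, -2.400e+00,  5.000e-01]), np.float64(54.1))
```

View pics/fin.png

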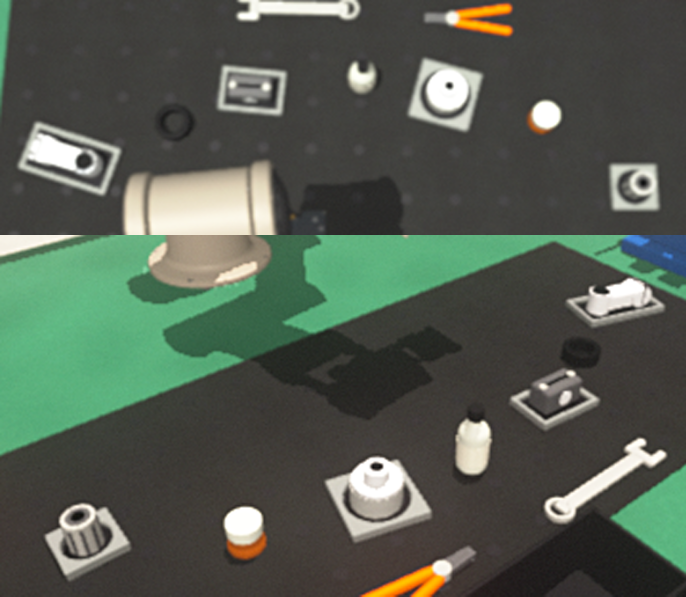

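The final views show all four parts seated flat in their wells. The cap is centred on the cup (top crop (446,92)) and the oil bottle has not moved. Handing in.

```bash
python3 -m jog '[[[0.1,0,0,0,0],[0.1,0,0,0,0],[0.1,0,0,0,0]]]'; python3 -c "
from cell import robot
print(robot.hand_in())"
```

```text
time: 34.23
tool_pos: [0.4157, 0.1271, 0.1732]
tool_rot: [-3.142, -0.0, 3.141]
contact_force: [-0.0, 0.7, 0.2]
opening: 0.0506
grip_force: 0.0
the job is handed in; nothing more can be done
None
```

The stem, caliper, freehub and cup are flat in their holders, the dust cap is centred on the cup, and the oil bottle hasn't moved; I handed the job in at about 34 s of the 128 s allowed.

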